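Pack the meter's parts, iron at the bottom

ROBOT

A 6-joint arm with a two-finger parallel gripper is mounted at the origin on the work surface. World frame = base frame: x ahead of the robot, y to its left, z up, the work surface at z = 0. Lengths are in m, angles in degrees, forces in N, time in s.
With the tool pointing down it reaches from about 0.35 to 0.875 m from the base axis. Payload 4.2 kg.
Tool frame: the origin (TCP) lies on the centre line of the jaws, within the pads' length; the fingertips stand 25 mm ahead of it and the grasp point (between the pads) lies 6 mm ahead of it; z points along the fingers, y is the line along which they close (so a half turn about z gives the same grasp; the last joint's range is limited). The gripper opens to 87 mm and grips with 3 to 60 N. Pads are 19 mm wide; open, the fingers measure 117 mm over their backs; the gripper's body (75 mm by 190 mm) begins 51 mm behind the grasp point.
Start: joints at [-55.772, 22.042, 0.453, 0, -68.411, -14.817], TCP at [0.208, -0.589, 0.248] pointing down, gripper open.
Joint ranges: [-179.83, 179.83], [-69.29, 118.12], [-61.27, 80.66], [-181.25, 117.63], [-171.15, -9.14], [-177.46, 177.46]. Speed limits (degrees/s): [159.86, 159.86, 180, 180, 180, 180].

INTERFACE

Orientations are given as a 3x3 rotation matrix whose columns are the frame's x, y, z axes.
In Python, from station import r gives the robot as it stands.
- The arm moves only by the tool move_arm, never from a script. Its argument "series" is a list of rows, each an object with "grip": the opening, from 0 (shut) to 1 (fully open); "xyz": the shift along the tool's x, y, z in mm, a list of three; "angular": the turn, a rotation vector about the tool's x, y, z in rad, a list of three. A call has 1 to 10 rows; each row is the pose to reach, as a shift and turn from the pose commanded when the call began, along the tool's axes at that moment; what a row does not reach only later rows make up. A row lasts 1/10 s, in which the tool goes at most 50 mm and 8.59 degrees, less where a joint would pass 70% of its speed; a pose out of reach is approached as far as the arm can. A call with a gripper value outside its range is refused whole. The fingers move at their own pace and stop on an object; the grip force is fixed at half the most. Time passes only in rows, so rows that repeat a pose let the fingers close. It gives the time, the measured TCP pose, the force, the opening and the grip force at its end, in the units of the state.
- r.sense(): the state, without advancing time (a new reading comes with each control period).
- r.capture(name): name is "scene" or "top"; returns a dict with "img" (384x512x3 uint8, red, green, blue), "camera_matrix" (3x3 intrinsics, pixels), "rvec" (rotation vector, rad) and "tvec" (3), from world to camera coordinates, as OpenCV has them. Camera axes: x right, y down, z forward; pixel columns grow to the right and rows downward; lengths in m; the calibration is good to about 2 mm. A picture is of the moment at which its call begins. There is no depth.
- r.finish_job(): hands the job in; it is judged then, once.
The state is a dict: "time_s": time; "joints": joint angles; "joint_velocities": joint speeds; "effort": joint torques, N m; "tcp_pos": TCP position; "ee_rot": TCP orientation; "wrist_force": force on the tool from outside, world axes, zero at the start; "moment": the same for the moment, N m; "gripper_width": opening from 0.0 (shut) to 1.0 (fully open); "gripper_force": force on a finger pad.
Only numpy, scipy, OpenCV 4.12 (cv2) and the standard library are available. Lean on these libraries where they do the work, as an engineer would, in place of code of your own. Each camera call takes 0.05 s, during which the arm holds its last target. There are 200 camera calls.

TASK

Pack the three loose parts from the bench meter into the open cardboard box as one upright stack with the heaviest lowest: the iron transformer flat on the box floor, the aluminium heat sink (fins up) flat and centred on it, and the light plastic case, which now lies on the meter's sloping front, flat and centred on top with its vents up. Lower each part gently until it rests before letting go, do not drop it, and leave the other things on the bench where they are.

Things in the scene. Friction and masses are not known exactly. Their poses are not given: they have to be found in the camera images.
- box: Open cardboard box, fixed to the bench, 200 (its x) x 170 (its y) x 80 mm high outside, walls and floor 4 mm thick, so 192 x 162 mm inside. Origin: centre of its underside, on the bench; z up.
- box_in (a point): Centre of the box's inner floor, 4 mm above the bench; axes as the box's.
- transformer_center (a point): Loose mains transformer, 0.8 kg, the heaviest; on the bench. Laminated dark steel core 46 (its x) x 54 (its y) x 42 mm high, flat top; copper-coloured coil 36 mm wide (y), 32 mm high, sticking out 10 mm at each x end (66 mm in all). Grip across the 54 mm. Point: its centre, 21 mm above its underside; z up.
- heatsink_center (a point): Loose aluminium heat sink, 0.22 kg, on the bench, fins up: 100 (its x) x 60 (its y) x 26 mm high, flat base 6 mm thick, seven fins along x, the outer two flush with the base's long sides. Grip across the 60 mm. It and the transformer may change places, right side of the bench. Point: its centre, 13 mm above its underside; z up.
- case_center (a point): Loose closed black plastic case, empty, 60 g, the lightest: 90 (its x) x 58 (its y) x 28 mm thick, grey vent strips on its top (z) face. Starts on the meter's 35 degree slope against a lip 9 mm high: x up the slope, y level, z square out of the slope. Grip across the 58 mm with the tool square to the slope. Point: its centre, 14 mm above its underside.
- meter: Fixed bench meter, left: 240 (its x) x 220 (y) mm, front (-x) slopes 35 degrees, 20 mm high at x = -120 mm to 118 mm at x = 20 mm, level behind. A yellow board with discs on pillars, 190 mm high (studs 219), x = -20 to 90 mm, 200 mm wide, overhangs the upper slope: come at the case square to the slope. Origin: centre of its underside, z up.
- jar: Bystander: amber glass jar, 52 mm across, 75 mm high, standing beyond the box. Origin: centre of its underside.
- tape: Bystander: roll of tape, 84 mm across, 19 mm high, lying flat beyond the box. Origin: centre of its underside.
- mouse: Bystander: black computer mouse, 100 x 58 x 33 mm, between the meter and the robot's base. Origin: centre of its underside.
- screwdriver: Bystander: screwdriver, about 200 mm long, lying on the bench at the far right. Origin: its underside.
There are look-alikes about, which are no part of the job. Leave any green look-alike of the part that bears case_center alone. What is shaped like the part that bears heatsink_center but pink is not meant.

How it is judged:
By the outcome, as a careful person would: the job done as asked, in the order asked, and still so for the second after the job is handed in, with the robot touching nothing.
It also fails if it takes over 72 s, if anything falls off the work surface, if the arm or the gripper's body presses on something with over 40 N, if the wrist force passes 120 N, or if a joint passes its speed limit or range.

## Working session

There is one attempt and no reset: what is moved stays moved. The work goes in short steps, Python scripts to look and compute and a tool call to move; the robot and the scene stay as the last step left them, time stands still between calls to the robot, and variables do not carry over. Pictures are saved under pics/ and viewed, at most 10 in all, crops included, and the job is handed in when it is done.

Besides the shell and the picture viewer there is one more tool, called after ">>>" as name([rows], argument=value, ...), one row to a line, values as JSON. move_arm: Moves the arm, as the interface text tells. Its arguments: {"type":"object","properties":{"series":{"type":"array"}},"required":["series"]}

```bash
mkdir -p pics; ls; cat > h.py <<'E'
import numpy as np,cv2
from station import r
def cap(n):
    c=r.capture(n); c['R']=cv2.Rodrigues(np.array(c['rvec'],float))[0]; c['t']=np.array(c['tvec'],float).ravel(); c['K']=np.array(c['camera_matrix'],float); return c
def ray(c,uv):
    d=c['R'].T@np.linalg.solve(c['K'],[uv[0],uv[1],1.]); return -c['R'].T@c['t'],d
def onz(c,uv,z):
    o,d=ray(c,uv); return o+d*(z-o[2])/d[2]
def proj(c,p):
    return cv2.projectPoints(np.array(p,float).reshape(-1,3),c['R'],c['t'],c['K'],None)[0].reshape(-1,2)
E
python3 - <<'E'
from h import *
for n in ('scene','top'):
    c=cap(n); cv2.imwrite(f'pics/{n}0.png',cv2.resize(c['img'][:,:,::-1],(800,600),interpolation=cv2.INTER_CUBIC)); print(n,(-c['R'].T@c['t']).round(3),c['R'].round(2).tolist(),c['K'][0,0])
print(r.sense())
E
```

```text
pics
scene [ 1.453 -0.46   0.756] [[0.43, 0.9, 0.01], [0.51, -0.24, -0.83], [-0.74, 0.37, -0.56]] 375.33574708002743
top [ 0.395 -0.016  1.381] [[0.01, -1.0, -0.02], [-0.99, -0.01, -0.12], [0.12, 0.02, -0.99]] 446.25968495731655
{'time_s': 0.1, 'joints': array([-5.57728300e+01,  2.20876807e+01,  3.89056312e-01, -2.39509484e-02,
       -6.84108285e+01, -1.48180793e+01]), 'joint_velocities': array([ 0.04889297, -0.1304378 ,  0.23992776,  0.14370388,  0.07615125,
       -0.00918506]), 'effort': array([-4.02382266e-04, -3.91687703e+01,  1.87934393e+01,  4.23182175e+00,
        1.34399591e-02, -7.61625301e-05]), 'tcp_pos': array([ 0.20756922, -0.58902422,  0.2465684 ]), 'ee_rot': array([[-9.43221127e-01, -3.32164625e-01, -7.53107158e-04],
       [-3.32165460e-01,  9.43219420e-01,  1.79808079e-03],
       [ 1.13086464e-04,  1.94614398e-03, -9.99998100e-01]]), 'wrist_force': array([-1.03409869,  0.19563042, -0.26433482]), 'moment': array([ 0.01462713,  0.01683588, -0.00456464]), 'gripper_force': 0.0, 'gripper_width': 0.9981311965627588}
```

View pics/scene0.png

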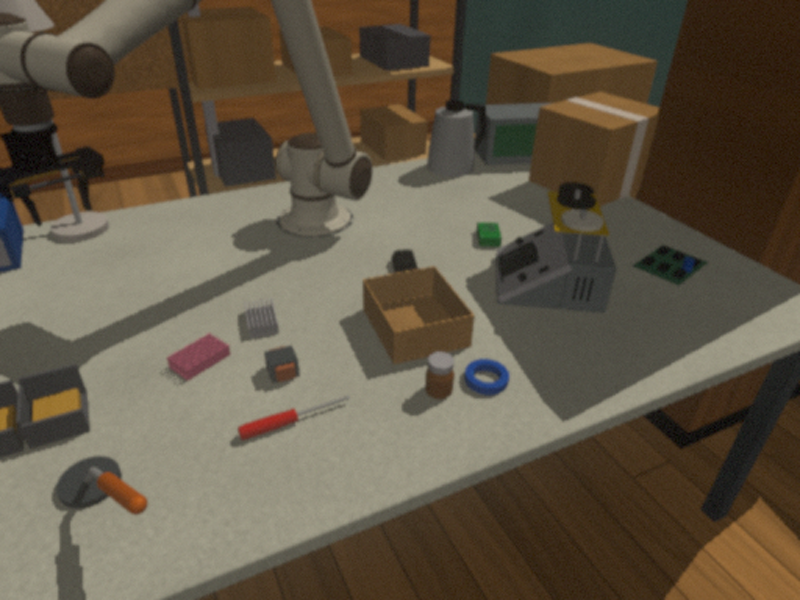

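View pics/top0.png

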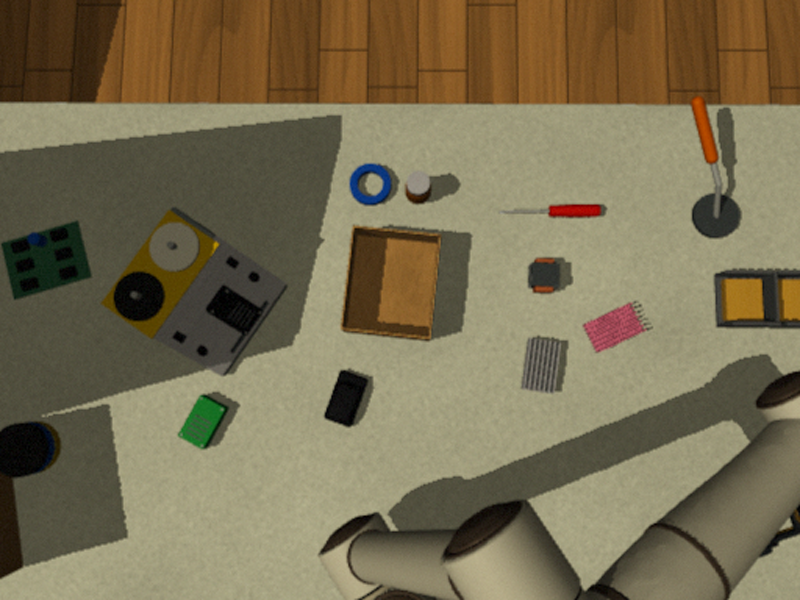

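Top view (800x600 px): candidates are transformer (544,275); heat sink grey (543,364) vs pink look-alike (617,326); case black on the slope (237,308) vs green one (204,421) and mouse (347,398). I choose the transformer at (544,275), the grey heat sink and the black case on the meter. Next, a check crop with masks.

```bash
python3 - <<'E'
from h import *
c=cap('top'); im=c['img'][:,:,::-1].copy()
a=im[165:245,105:195]; b=im[155:260,325:425]
f=lambda x:cv2.resize(x,(400,int(400*x.shape[0]/x.shape[1])),interpolation=cv2.INTER_CUBIC)
A,B=f(a),f(b); m=np.zeros((430,800,3),np.uint8); m[:A.shape[0],:400]=A; m[:B.shape[0],400:]=B
cv2.imwrite('pics/crop.png',m)
hsv=cv2.cvtColor(im,cv2.COLOR_BGR2HSV)
for p in [(348,233),(342,222),(348,176),(348,168),(330,233),(250,180),(152,197),(165,190),(170,180)]: print(p,hsv[p[1],p[0]])
E
```

```text
(348, 233) [23 40 58]
(342, 222) [ 19  29 122]
(348, 176) [38 20 50]
(348, 168) [17 82 50]
(330, 233) [ 26  55 159]
(250, 180) [ 16 174 142]
(152, 197) [ 50 191   4]
(165, 190) [15 36 70]
(170, 180) [17 35 65]
```

View pics/crop.png

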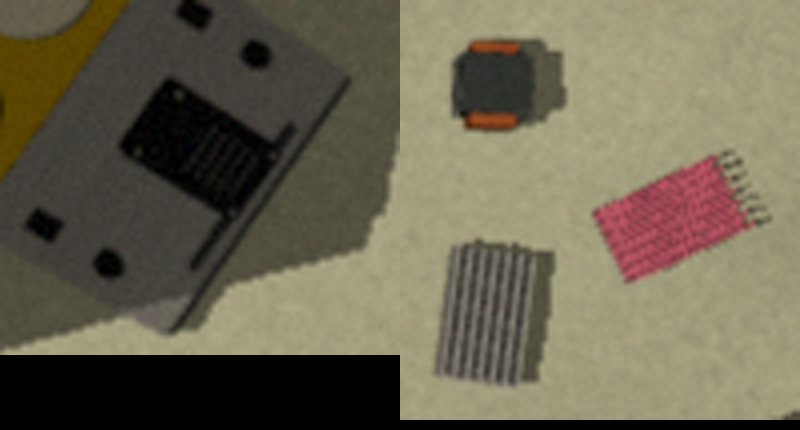

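The crop confirms the chosen parts: black case on the slope with vent strips (corners near (171,78),(120,148),(232,213),(281,148)), transformer with two copper ends on the right half, grey-finned heat sink below it, pink look-alike to its right.

```bash
python3 - <<'E'
from h import *
c=cap('top')
np.set_printoptions(precision=4,suppress=True)
L=lambda p:(p[0]/4.4444+105-.4,p[1]/4.4444+165-.4)
Rr=lambda p:((p[0]-400)/4+325-.4,p[1]/4+155-.4)
F=lambda p:(p[0]*.64-.2,p[1]*.64-.2)
def quad(name,ps,z):
    P=np.array([onz(c,p,z) for p in ps]); e=np.diff(np.vstack([P,P[:1]]),axis=0)
    print(name,P.mean(0),'len',np.linalg.norm(e,axis=1),'ang',np.degrees(np.arctan2(e[:,1],e[:,0]))); return P
quad('box',[F(p) for p in [(355,228),(440,231),(431,339),(343,331)]],.08)
quad('hs',[Rr(p) for p in [(455,246),(537,250),(517,384),(437,373)]],.026)
quad('tr core',[Rr(p) for p in [(463,53),(533,53),(531,112),(461,112)]],.042)
quad('tr coil',[Rr(p) for p in [(470,41),(519,41),(516,128),(465,128)]],.034)
# meter front edge
a,b=[onz(c,L(p),.02) for p in [(349,80),(172,333)]]
print('edge',a,b,np.linalg.norm(a-b)); m=(a+b)/2; yv=(a-b)[:2]
yv=yv/np.linalg.norm(yv); 
xm=np.array([yv[1],-yv[0]]); 
if xm@[.57,.82]<0: xm=-xm
yaw=np.degrees(np.arctan2(xm[1],xm[0])); print('meter yaw',yaw,'origin',m[:2]+.12*xm)
t=np.radians(35); sx=np.array([*(xm*np.cos(t)),np.sin(t)]); n=np.array([*(-xm*np.sin(t)),np.cos(t)])
sy=np.cross(n,sx)
# slope plane through m
ps=[]
for p in [(171,78),(120,148),(232,213),(281,148)]:
    o,d=ray(c,L(p)); q0=m+n*.028; ps.append(o+d*((q0-o)@n)/(d@n))
P=np.array(ps); e=np.diff(np.vstack([P,P[:1]]),axis=0); print('case top',P.mean(0),np.linalg.norm(e,axis=1)); 
print('slope coords',[( (p-m)@sx,(p-m)@sy) for p in P])
ce=P.mean(0)-n*.014; print('case ctr',ce,'slope',(ce-m)@sx,(ce-m)@sy,'sx',sx,'sy',sy,'n',n)
s=cap('scene'); print('scene proj',proj(s,[ce,m,a,b])/.64, proj(s,P)/.64)
E
```

```text
box [0.5701 0.0223 0.08  ] len [0.1616 0.2054 0.165  0.1971] ang [-91.657  175.557   85.3881  -5.4872]
hs [ 0.4198 -0.2652  0.026 ] len [0.0617 0.1017 0.0601 0.0964] ang [-92.2212 170.644   82.856   -8.644 ]
tr core [ 0.5927 -0.2724  0.042 ] len [0.0527 0.045  0.0525 0.0451] ang [-89.5436 177.1728  90.4953  -2.5664]
tr coil [ 0.5924 -0.2705  0.034 ] len [0.0371 0.0668 0.0384 0.0669] ang [-89.5516 177.1936  90.5058  -3.9135]
edge [0.5687 0.2328 0.02  ] [0.393  0.3492 0.02  ] 0.21077039902248051
meter yaw 56.483833791645104 origin [0.5471 0.3911]
case top [0.5151 0.3174 0.0828] [0.0556 0.0891 0.0541 0.0904]
slope coords [(np.float64(0.11404178999654455), np.float64(-0.04099971256075398)), (np.float64(0.11478348755016718), np.float64(0.014629679420895466)), (np.float64(0.025667824560025282), np.float64(0.012275051600845705)), (np.float64(0.02364333061690949), np.float64(-0.04178519210329733))]
case ctr [0.5195 0.3241 0.0714] slope 0.06953410818091163 -0.013970043410577622 sx [0.4523 0.683  0.5736] sy [-0.8337  0.5522  0.    ] n [-0.3167 -0.4782  0.8192]
scene proj [[520.0707 256.4395]
 [496.3615 270.4331]
 [496.7076 294.6451]
 [496.0554 249.0171]] [[535.5678 249.183 ]
 [534.372  237.3506]
 [500.1728 254.4633]
 [499.6885 266.4547]]
```

```bash
cat >> h.py <<'E'
from scipy.spatial.transform import Rotation as Ro
def down(a):
    a=np.radians(a); y=np.array([np.cos(a),np.sin(a),0]); z=np.array([0,0,-1.]); return np.c_[np.cross(y,z),y,z]
def go(p,R):
    s=r.sense(); M=s['ee_rot']; d=M.T@(np.array(p)-s['tcp_pos'])*1000
    w=Ro.from_matrix(M.T@R).as_rotvec(); print('t',s['time_s'],'p',s['tcp_pos'].round(4),'-> xyz',d.round(1),'ang',w.round(4),'F',s['wrist_force'].round(1),'w',round(s['gripper_width'],3),round(s['gripper_force'],1))
E
python3 -c "
from h import *
go([.5925,-.2715,.13],down(87.3))"
```

```text
t 0.25 p [ 0.2077 -0.5892  0.247 ] -> xyz [-468.6  171.7  117.2] ang [ 1.000e-03 -3.000e-04  3.859e-01] F [-0.5 -0.7 -0.4] w 1.001 0.0
```

>>> move_arm([
  {"grip":1,"xyz":[-40,15,0],"angular":[0.001,0,0.05]},
  {"grip":1,"xyz":[-90,30,10],"angular":[0.001,0,0.1]},
  {"grip":1,"xyz":[-140,50,20],"angular":[0.001,0,0.16]},
  {"grip":1,"xyz":[-190,70,30],"angular":[0.001,0,0.22]},
  {"grip":1,"xyz":[-240,88,40],"angular":[0.001,0,0.28]},
  {"grip":1,"xyz":[-290,106,50],"angular":[0.001,0,0.34]},
  {"grip":1,"xyz":[-335,123,60],"angular":[0.001,0,0.386]},
  {"grip":1,"xyz":[-380,140,75],"angular":[0.001,0,0.386]},
  {"grip":1,"xyz":[-425,156,95],"angular":[0.001,0,0.386]},
  {"grip":1,"xyz":[-468,172,117],"angular":[0.001,0,0.386]},
])

```text
time_s: 1.25
tcp_pos: [0.5778, -0.2835, 0.1399]
ee_rot: [[-0.999, 0.047, 0.002], [0.047, 0.999, -0.002], [-0.002, -0.001, -1.0]]
wrist_force: [1.0, -2.0, 1.3]
gripper_width: 0.998
gripper_force: 0.0
```

```bash
python3 - <<'E'
from h import *
go([.5925,-.2715,.041],down(87.3))
c=cap('scene'); im=c['img'][:,:,::-1]
cv2.imwrite('pics/s1.png',cv2.resize(im[170:290,90:250],(800,600),interpolation=cv2.INTER_CUBIC))
E
```

```text
t 1.25 p [ 0.5778 -0.2835  0.1399] -> xyz [-14.   12.8  98.9] ang [-0.0015  0.0018  0.0005] F [ 1.  -2.   1.3] w 0.998 0.0
```

View pics/s1.png

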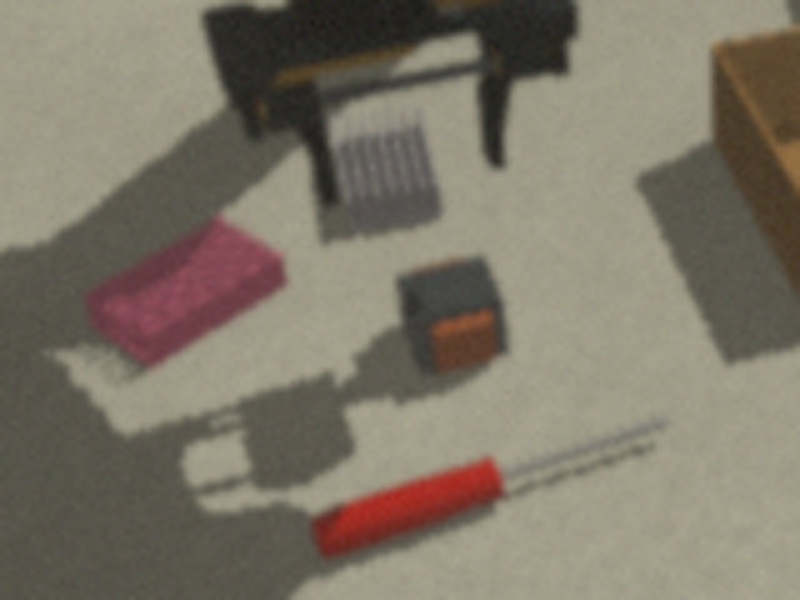

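Gripper hovers over the transformer (core (455,300), coil end (462,338)), the heat sink behind it at (390,180). Descending part way.

>>> move_arm([
  {"grip":1,"xyz":[0,0,15],"angular":[0,0,0]},
  {"grip":1,"xyz":[0,0,30],"angular":[0,0,0]},
  {"grip":1,"xyz":[0,0,30],"angular":[0,0,0]},
  {"grip":1,"xyz":[0,0,30],"angular":[0,0,0]},
])

```text
time_s: 1.7
tcp_pos: [0.576, -0.2851, 0.1099]
ee_rot: [[-0.999, 0.047, -0.0], [0.047, 0.999, -0.001], [0.0, -0.001, -1.0]]
wrist_force: [-0.5, 0.2, 0.3]
gripper_width: 0.999
gripper_force: 0.0
```

```bash
python3 - <<'E'
from h import *
go([.5925,-.2715,.041],down(87.3))
E
```

```text
t 1.7 p [ 0.576  -0.2851  0.1099] -> xyz [-15.9  14.5  68.9] ang [-0.0012 -0.0003  0.0001] F [-0.5  0.2  0.3] w 0.999 0.0
```

>>> move_arm([
  {"grip":1,"xyz":[-16,14.5,0],"angular":[0,0,0]},
  {"grip":1,"xyz":[-16,14.5,15],"angular":[0,0,0]},
  {"grip":1,"xyz":[-16,14.5,35],"angular":[0,0,0]},
  {"grip":1,"xyz":[-16,14.5,55],"angular":[0,0,0]},
  {"grip":1,"xyz":[-16,14.5,69],"angular":[0,0,0]},
  {"grip":1,"xyz":[-16,14.5,69],"angular":[0,0,0]},
  {"grip":0.5,"xyz":[-16,14.5,69],"angular":[0,0,0]},
  {"grip":0.5,"xyz":[-16,14.5,69],"angular":[0,0,0]},
  {"grip":0.5,"xyz":[-16,14.5,69],"angular":[0,0,0]},
  {"grip":0.5,"xyz":[-16,14.5,69],"angular":[0,0,0]},
])

```text
time_s: 2.7
tcp_pos: [0.5931, -0.2714, 0.0418]
ee_rot: [[-0.999, 0.047, 0.002], [0.047, 0.999, -0.001], [-0.002, -0.001, -1.0]]
wrist_force: [1.1, -1.2, 0.4]
gripper_width: 0.721
gripper_force: 0.0
```

>>> move_arm([
  {"grip":0.4,"xyz":[0,0,0],"angular":[0,0,0]},
  {"grip":0.4,"xyz":[0,0,0],"angular":[0,0,0]},
  {"grip":0.4,"xyz":[0,0,0],"angular":[0,0,0]},
])

```text
time_s: 3.0
tcp_pos: [0.5929, -0.2721, 0.0415]
ee_rot: [[-0.999, 0.047, 0.001], [0.047, 0.999, -0.002], [-0.001, -0.002, -1.0]]
wrist_force: [-0.4, -4.5, 1.9]
gripper_width: 0.622
gripper_force: 30.0
```

```bash
python3 - <<'E'
from h import *
go([.5701,.0223,.14],down(85.5))
E
```

```text
t 3.0 p [ 0.5929 -0.2721  0.0415] -> xyz [ 36.5 292.8 -99.1] ang [-0.002   0.0011  0.0315] F [-0.4 -4.5  1.9] w 0.622 30.0
```

>>> move_arm([
  {"grip":0.4,"xyz":[0,0,-10],"angular":[0,0,0]},
  {"grip":0.4,"xyz":[0,0,-40],"angular":[0,0,0]},
  {"grip":0.4,"xyz":[0,0,-75],"angular":[0,0,0]},
  {"grip":0.4,"xyz":[2,20,-105],"angular":[0,0,0]},
  {"grip":0.4,"xyz":[7,55,-105],"angular":[0,0,0]},
  {"grip":0.4,"xyz":[12,95,-105],"angular":[0,0,0.01]},
  {"grip":0.4,"xyz":[17,135,-105],"angular":[0,0,0.015]},
  {"grip":0.4,"xyz":[22,175,-105],"angular":[0,0,0.02]},
  {"grip":0.4,"xyz":[27,215,-105],"angular":[-0.002,0.001,0.03]},
  {"grip":0.4,"xyz":[32,255,-105],"angular":[-0.002,0.001,0.03]},
])

```text
time_s: 4.0
tcp_pos: [0.5701, -0.0129, 0.1435]
ee_rot: [[-0.997, 0.078, -0.006], [0.078, 0.997, 0.002], [0.006, 0.002, -1.0]]
wrist_force: [1.0, 1.0, -8.8]
gripper_width: 0.617
gripper_force: 30.0
```

>>> move_arm([
  {"grip":0.4,"xyz":[3,25,0],"angular":[0,0,0]},
  {"grip":0.4,"xyz":[5,38,0],"angular":[0,0,0]},
  {"grip":0.4,"xyz":[5,38,0],"angular":[0,0,0]},
  {"grip":0.4,"xyz":[5,38,0],"angular":[0,0,0]},
])

```text
time_s: 4.4
tcp_pos: [0.5695, 0.0231, 0.1446]
ee_rot: [[-0.997, 0.077, -0.004], [0.077, 0.997, 0.001], [0.004, 0.0, -1.0]]
wrist_force: [-0.4, -0.2, -7.6]
gripper_width: 0.614
gripper_force: 30.0
```

```bash
python3 - <<'E'
from h import *
go([.5701,.0223,.047],down(85.5))
c=cap('top'); im=c['img'][:,:,::-1]
cv2.imwrite('pics/t2.png',cv2.resize(im[130:230,190:310],(720,600),interpolation=cv2.INTER_CUBIC))
E
```

```text
t 4.4 p [0.5695 0.0231 0.1446] -> xyz [-1.  -0.8 97.6] ang [ 0.0004 -0.0038  0.0012] F [-0.4 -0.2 -7.6] w 0.614 30.0
```

View pics/t2.png

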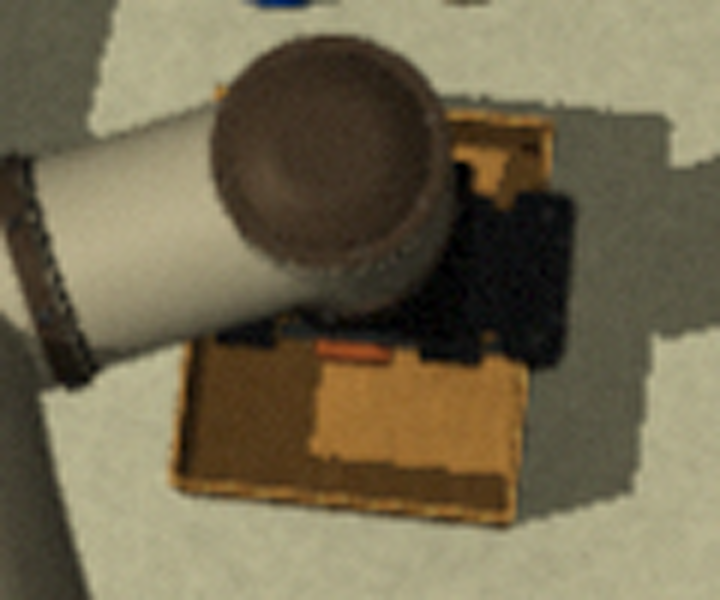

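Gripper and transformer are over the box (coil end (353,350), box walls clear all round). Lowering.

>>> move_arm([
  {"grip":0.4,"xyz":[-1,-1,15],"angular":[0,-0.004,0]},
  {"grip":0.4,"xyz":[-1,-1,40],"angular":[0,-0.004,0]},
  {"grip":0.4,"xyz":[-1,-1,65],"angular":[0,-0.004,0]},
  {"grip":0.4,"xyz":[-1,-1,82],"angular":[0,-0.004,0]},
  {"grip":0.4,"xyz":[-1,-1,90],"angular":[0,-0.004,0]},
  {"grip":0.4,"xyz":[-1,-1,94],"angular":[0,-0.004,0]},
  {"grip":0.4,"xyz":[-1,-1,96],"angular":[0,-0.004,0]},
  {"grip":0.4,"xyz":[-1,-1,97],"angular":[0,-0.004,0]},
  {"grip":0.4,"xyz":[-1,-1,98],"angular":[0,-0.004,0]},
  {"grip":0.4,"xyz":[-1,-1,98],"angular":[0,-0.004,0]},
])

```text
time_s: 5.45
tcp_pos: [0.5718, 0.0225, 0.0482]
ee_rot: [[-0.997, 0.077, 0.004], [0.077, 0.997, 0.001], [-0.004, 0.001, -1.0]]
wrist_force: [-0.1, -0.3, -8.4]
gripper_width: 0.617
gripper_force: 30.0
```

>>> move_arm([
  {"grip":0.4,"xyz":[0,0,1],"angular":[0,0.002,0]},
  {"grip":0.4,"xyz":[0,0,2],"angular":[0,0.002,0]},
  {"grip":0.4,"xyz":[0,0,2.5],"angular":[0,0.002,0]},
  {"grip":0.4,"xyz":[0,0,2.5],"angular":[0,0.002,0]},
])

```text
time_s: 5.85
tcp_pos: [0.5717, 0.0225, 0.0456]
ee_rot: [[-0.997, 0.077, 0.002], [0.077, 0.997, 0.001], [-0.002, 0.001, -1.0]]
wrist_force: [-0.3, 0.3, -5.1]
gripper_width: 0.616
gripper_force: 30.0
```

>>> move_arm([
  {"grip":0.4,"xyz":[0,0,0.5],"angular":[0,0,0]},
  {"grip":0.4,"xyz":[0,0,1],"angular":[0,0,0]},
  {"grip":0.4,"xyz":[0,0,1],"angular":[0,0,0]},
])

```text
time_s: 6.15
tcp_pos: [0.5717, 0.0225, 0.0455]
ee_rot: [[-0.997, 0.077, 0.002], [0.077, 0.997, 0.001], [-0.002, 0.001, -1.0]]
wrist_force: [-4.4, 0.9, 5.7]
gripper_width: 0.616
gripper_force: 30.0
```

Resting. Release, rise, and head for the heat sink.

>>> move_arm([
  {"grip":0.7,"xyz":[0,0,0],"angular":[0,0,0]},
  {"grip":0.85,"xyz":[0,0,0],"angular":[0,0,0]},
  {"grip":0.85,"xyz":[0,0,0],"angular":[0,0,0]},
  {"grip":0.85,"xyz":[0,0,0],"angular":[0,0,0]},
  {"grip":0.85,"xyz":[0,0,-10],"angular":[0,0,0]},
  {"grip":0.85,"xyz":[0,0,-40],"angular":[0,0,0]},
  {"grip":1,"xyz":[0,0,-75],"angular":[0,0,0]},
  {"grip":1,"xyz":[0,0,-95],"angular":[0,0,0]},
  {"grip":1,"xyz":[0,0,-95],"angular":[0,0,0]},
])

```text
time_s: 7.05
tcp_pos: [0.5738, 0.0227, 0.1436]
ee_rot: [[-0.997, 0.076, 0.01], [0.076, 0.997, 0.003], [-0.01, 0.003, -1.0]]
wrist_force: [-0.1, 0.0, 0.2]
gripper_width: 0.98
gripper_force: 0.0
```

```bash
python3 - <<'E'
from h import *
go([.4198,-.2652,.12],down(82))
E
```

```text
t 7.05 p [0.5738 0.0227 0.1436] -> xyz [ 131.7 -298.9   21.3] ang [0.0037 0.0094 0.0632] F [-0.1  0.   0.2] w 0.98 0.0
```

>>> move_arm([
  {"grip":1,"xyz":[10,-20,0],"angular":[0,0,0]},
  {"grip":1,"xyz":[25,-55,0],"angular":[0.003,0.005,0.03]},
  {"grip":1,"xyz":[43,-95,0],"angular":[0.003,0.008,0.05]},
  {"grip":1,"xyz":[60,-135,0],"angular":[0.003,0.008,0.06]},
  {"grip":1,"xyz":[78,-175,0],"angular":[0.003,0.008,0.063]},
  {"grip":1,"xyz":[96,-215,5],"angular":[0.003,0.008,0.063]},
  {"grip":1,"xyz":[113,-255,12],"angular":[0.003,0.008,0.063]},
  {"grip":1,"xyz":[125,-285,20],"angular":[0.003,0.008,0.063]},
  {"grip":1,"xyz":[131,-299,21],"angular":[0.003,0.008,0.063]},
  {"grip":1,"xyz":[131,-299,21],"angular":[0.003,0.008,0.063]},
])

```text
time_s: 8.05
tcp_pos: [0.4148, -0.2672, 0.1163]
ee_rot: [[-0.99, 0.144, -0.011], [0.144, 0.99, -0.0], [0.011, -0.002, -1.0]]
wrist_force: [-0.2, 0.2, -0.6]
gripper_width: 1.001
gripper_force: 0.0
```

```bash
python3 - <<'E'
from h import *
go([.4198,-.2652,.029],down(82))
c=cap('top'); im=c['img'][:,:,::-1]
A=cv2.resize(im[135:225,205:295],(400,400),interpolation=cv2.INTER_CUBIC);B=cv2.resize(im[190:270,300:380],(400,400),interpolation=cv2.INTER_CUBIC)
cv2.imwrite('pics/t3.png',np.hstack([A,B]))
E
```

```text
t 8.05 p [ 0.4148 -0.2672  0.1163] -> xyz [-5.5  2.8 87.3] ang [-0.0015 -0.0105 -0.0048] F [-0.2  0.2 -0.6] w 1.001 0.0
```

View pics/t3.png

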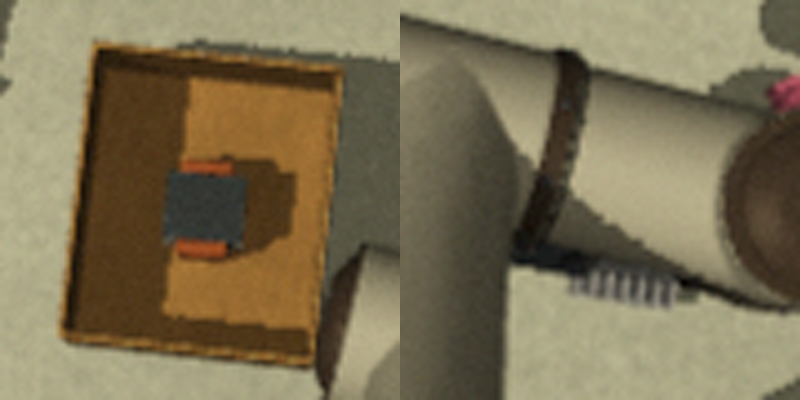

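Transformer sits upright in the box (core centre (205,211) left half); the heat sink fins (575–680,285) lie between the fingers. Descend and grip.

>>> move_arm([
  {"grip":1,"xyz":[-5,2.5,10],"angular":[0,-0.01,-0.005]},
  {"grip":1,"xyz":[-5,2.5,35],"angular":[0,-0.01,-0.005]},
  {"grip":1,"xyz":[-5,2.5,60],"angular":[0,-0.01,-0.005]},
  {"grip":1,"xyz":[-5,2.5,75],"angular":[0,-0.01,-0.005]},
  {"grip":1,"xyz":[-5,2.5,82],"angular":[0,-0.01,-0.005]},
  {"grip":1,"xyz":[-5,2.5,86],"angular":[0,-0.01,-0.005]},
  {"grip":1,"xyz":[-5,2.5,86],"angular":[0,-0.01,-0.005]},
])

```text
time_s: 8.8
tcp_pos: [0.4227, -0.2638, 0.0316]
ee_rot: [[-0.991, 0.134, 0.003], [0.134, 0.991, -0.003], [-0.003, -0.002, -1.0]]
wrist_force: [0.5, -0.7, 0.2]
gripper_width: 0.998
gripper_force: 0.0
```

```bash
python3 - <<'E'
from h import *
go([.4198,-.2652,.029],down(82))
c=cap('top')
P=np.array([onz(c,(p[0]*90/400+205-.4,p[1]*90/400+135-.4),.046) for p in [(167,173),(247,176),(242,248),(164,244)]]);print(P.mean(0),P)
E
```

```text
t 8.8 p [ 0.4227 -0.2638  0.0316] -> xyz [ 2.6 -1.8  2.6] ang [-0.0022  0.0031  0.0051] F [ 0.5 -0.7  0.2] w 0.998 0.0
[0.56929838 0.02351233 0.046     ] [[ 0.59458964  0.04968506  0.046     ]
 [ 0.59297592 -0.00478166  0.046     ]
 [ 0.54368806 -0.0018724   0.046     ]
 [ 0.5459399   0.05101831  0.046     ]]
```

>>> move_arm([
  {"grip":1,"xyz":[2.5,-1.5,1],"angular":[-0.002,0.003,0.005]},
  {"grip":1,"xyz":[2.5,-1.5,2],"angular":[-0.002,0.003,0.005]},
  {"grip":0.5,"xyz":[2.5,-1.5,2],"angular":[-0.002,0.003,0.005]},
  {"grip":0.5,"xyz":[2.5,-1.5,2],"angular":[-0.002,0.003,0.005]},
  {"grip":0.5,"xyz":[2.5,-1.5,2],"angular":[-0.002,0.003,0.005]},
  {"grip":0.5,"xyz":[2.5,-1.5,2],"angular":[-0.002,0.003,0.005]},
  {"grip":0.5,"xyz":[2.5,-1.5,2],"angular":[-0.002,0.003,0.005]},
  {"grip":0.5,"xyz":[2.5,-1.5,2],"angular":[-0.002,0.003,0.005]},
])

```text
time_s: 9.65
tcp_pos: [0.4199, -0.2653, 0.0297]
ee_rot: [[-0.99, 0.14, 0.0], [0.14, 0.99, -0.0], [-0.0, -0.0, -1.0]]
wrist_force: [-0.5, -0.8, -0.2]
gripper_width: 0.686
gripper_force: 30.0
```

```bash
python3 - <<'E'
from h import *
go([.5705,.0228,.16],down(85.5))
E
```

```text
t 9.65 p [ 0.4199 -0.2653  0.0297] -> xyz [-109.   306.3 -130.3] ang [-0.0003  0.0005 -0.0616] F [-0.5 -0.8 -0.2] w 0.686 30.0
```

>>> move_arm([
  {"grip":0.5,"xyz":[0,0,-10],"angular":[0,0,0]},
  {"grip":0.5,"xyz":[0,0,-40],"angular":[0,0,0]},
  {"grip":0.5,"xyz":[-3,8,-80],"angular":[0,0,0]},
  {"grip":0.5,"xyz":[-12,35,-115],"angular":[0,0,-0.01]},
  {"grip":0.5,"xyz":[-25,70,-130],"angular":[0,0,-0.02]},
  {"grip":0.5,"xyz":[-39,110,-130],"angular":[0,0,-0.03]},
  {"grip":0.5,"xyz":[-53,150,-130],"angular":[0,0,-0.04]},
  {"grip":0.5,"xyz":[-67,190,-130],"angular":[0,0,-0.05]},
  {"grip":0.5,"xyz":[-81,230,-130],"angular":[0,0,-0.06]},
  {"grip":0.5,"xyz":[-95,267,-130],"angular":[0,0,-0.062]},
])

```text
time_s: 10.65
tcp_pos: [0.5511, -0.0122, 0.16]
ee_rot: [[-0.997, 0.077, -0.0], [0.077, 0.997, 0.0], [0.0, 0.0, -1.0]]
wrist_force: [0.6, -0.5, -2.0]
gripper_width: 0.689
gripper_force: 30.0
```

>>> move_arm([
  {"grip":0.5,"xyz":[-9,25,0],"angular":[0,0,0]},
  {"grip":0.5,"xyz":[-13,38,0],"angular":[0,0,0]},
  {"grip":0.5,"xyz":[-13,38,0],"angular":[0,0,0]},
  {"grip":0.5,"xyz":[-13,38,0],"angular":[0,0,0]},
])

```text
time_s: 11.05
tcp_pos: [0.5662, 0.0223, 0.1594]
ee_rot: [[-0.997, 0.078, -0.001], [0.078, 0.997, -0.0], [0.001, -0.0, -1.0]]
wrist_force: [-0.4, -0.1, -2.1]
gripper_width: 0.686
gripper_force: 30.0
```

```bash
python3 - <<'E'
from h import *
go([.5705,.0228,.077],down(85.5))
A=[]
for n,sl in (('top',np.s_[135:225,205:295]),('scene',np.s_[150:250,220:320])):
    c=cap(n); A.append(cv2.resize(c['img'][:,:,::-1][sl],(400,400),interpolation=cv2.INTER_CUBIC))
cv2.imwrite('pics/t4.png',np.hstack(A))
E
```

```text
t 11.05 p [0.5662 0.0223 0.1594] -> xyz [-4.4  0.9 82.4] ang [-0.0005 -0.0012  0.    ] F [-0.4 -0.1 -2.1] w 0.686 30.0
```

View pics/t4.png

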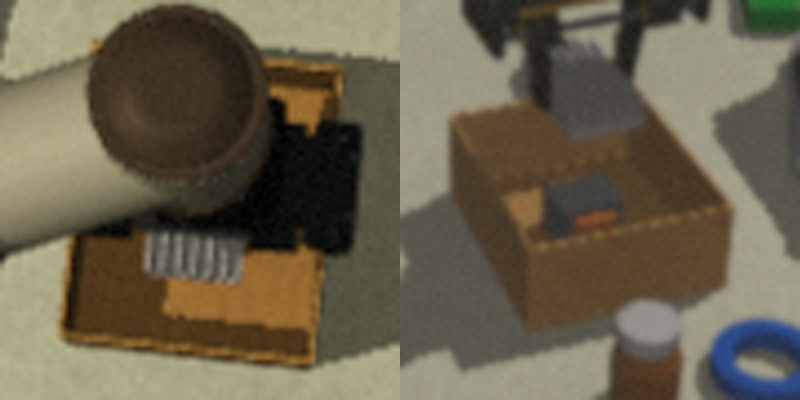

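```bash
python3 - <<'E'
from h import *
T=np.array(r.sense()['tcp_pos']);print(T)
c=cap('top'); print(onz(c,(192*.225+204.6,281*.225+134.6),.1557)-T)
c=cap('scene')
for p in [(172,137),(245,122)]: print(onz(c,(p[0]*.25+219.6,p[1]*.25+149.6),.1297)-T)
E
```

```text
[0.56622544 0.02167445 0.1595936 ]
[-0.05563391  0.00613067 -0.0038936 ]
[ 0.04190498 -0.03124912 -0.0298936 ]
[ 0.04661683  0.02979602 -0.0298936 ]
```

>>> move_arm([
  {"grip":0.5,"xyz":[-9.5,0,10],"angular":[0,-0.001,0]},
  {"grip":0.5,"xyz":[-9.5,0,35],"angular":[0,-0.001,0]},
  {"grip":0.5,"xyz":[-9.5,0,60],"angular":[0,-0.001,0]},
  {"grip":0.5,"xyz":[-9.5,0,72],"angular":[0,-0.001,0]},
  {"grip":0.5,"xyz":[-9.5,0,77],"angular":[0,-0.001,0]},
  {"grip":0.5,"xyz":[-9.5,0,80],"angular":[0,-0.001,0]},
  {"grip":0.5,"xyz":[-9.5,0,80],"angular":[0,-0.001,0]},
  {"grip":0.5,"xyz":[-9.5,0,80],"angular":[0,-0.001,0]},
])

```text
time_s: 12.05
tcp_pos: [0.5773, 0.0222, 0.0806]
ee_rot: [[-0.997, 0.078, 0.003], [0.078, 0.997, 0.0], [-0.003, 0.0, -1.0]]
wrist_force: [0.3, 0.3, -0.9]
gripper_width: 0.684
gripper_force: 30.0
```

```bash
python3 - <<'E'
from h import *
go([.576,.0224,.0757],down(85.5))
E
```

```text
t 12.05 p [0.5773 0.0222 0.0806] -> xyz [1.3 0.1 4.9] ang [0.0004 0.0032 0.0006] F [ 0.3  0.3 -0.9] w 0.684 30.0
```

>>> move_arm([
  {"grip":0.5,"xyz":[1,0,0.5],"angular":[0,0.003,0]},
  {"grip":0.5,"xyz":[1,0,1.5],"angular":[0,0.003,0]},
  {"grip":0.5,"xyz":[1,0,2.5],"angular":[0,0.003,0]},
  {"grip":0.5,"xyz":[1,0,3.5],"angular":[0,0.003,0]},
  {"grip":0.5,"xyz":[1,0,4],"angular":[0,0.003,0]},
  {"grip":0.5,"xyz":[1,0,4],"angular":[0,0.003,0]},
])

```text
time_s: 12.65
tcp_pos: [0.5755, 0.0221, 0.0758]
ee_rot: [[-0.997, 0.078, -0.002], [0.078, 0.997, -0.0], [0.002, -0.0, -1.0]]
wrist_force: [-1.2, 0.5, -0.2]
gripper_width: 0.687
gripper_force: 30.0
```

>>> move_arm([
  {"grip":0.5,"xyz":[0,0,0.5],"angular":[0,0,0]},
  {"grip":0.5,"xyz":[0,0,1],"angular":[0,0,0]},
  {"grip":0.5,"xyz":[0,0,1],"angular":[0,0,0]},
])

```text
time_s: 12.95
tcp_pos: [0.5756, 0.0221, 0.0757]
ee_rot: [[-0.997, 0.078, -0.002], [0.078, 0.997, -0.0], [0.001, -0.0, -1.0]]
wrist_force: [-2.9, 0.8, 6.6]
gripper_width: 0.686
gripper_force: 30.0
```

```bash
python3 - <<'E'
from h import *
go([.576,.0224,.0757],down(85.5))
E
```

```text
t 12.95 p [0.5756 0.0221 0.0757] -> xyz [-0.4  0.3  0. ] ang [-0.0003 -0.0015  0.0007] F [-2.9  0.8  6.6] w 0.686 30.0
```

>>> move_arm([
  {"grip":0.8,"xyz":[0,0,0],"angular":[0,0,0]},
  {"grip":0.95,"xyz":[0,0,0],"angular":[0,0,0]},
  {"grip":0.95,"xyz":[0,0,0],"angular":[0,0,0]},
  {"grip":0.95,"xyz":[0,0,0],"angular":[0,0,0]},
  {"grip":1,"xyz":[0,0,-8],"angular":[0,0,0]},
  {"grip":1,"xyz":[0,0,-40],"angular":[0,0,0]},
  {"grip":1,"xyz":[0,0,-80],"angular":[0,0,0]},
  {"grip":1,"xyz":[0,0,-115],"angular":[0,0,0]},
  {"grip":1,"xyz":[0,0,-130],"angular":[0,0,0]},
  {"grip":1,"xyz":[0,0,-130],"angular":[0,0,0]},
])

```text
time_s: 13.95
tcp_pos: [0.5773, 0.0224, 0.2082]
ee_rot: [[-0.997, 0.078, 0.005], [0.078, 0.997, 0.002], [-0.005, 0.002, -1.0]]
wrist_force: [0.4, -0.1, -0.1]
gripper_width: 1.0
gripper_force: 0.0
```

```bash
cat >> h.py <<'E'
sx=np.array([.4523,.683,.5736]);sy=np.array([-.8337,.5522,0]);nn=np.array([-.3167,-.4782,.8192]);ce=np.array([.5195,.3241,.0714])
Rc=np.c_[-sx,sy,-nn]
E
python3 - <<'E'
from h import *
go(ce+nn*.114,Rc)
E
```

```text
t 13.95 p [0.5773 0.0224 0.2082] -> xyz [113.1 239.   43.3] ang [-0.3252 -0.5458 -1.0285] F [ 0.4 -0.1 -0.1] w 1.0 0.0
```

>>> move_arm([
  {"grip":1,"xyz":[10,20,-10],"angular":[-0.03,-0.05,-0.1]},
  {"grip":1,"xyz":[25,45,-20],"angular":[-0.065,-0.11,-0.21]},
  {"grip":1,"xyz":[40,75,-20],"angular":[-0.1,-0.17,-0.32]},
  {"grip":1,"xyz":[55,105,-20],"angular":[-0.135,-0.23,-0.43]},
  {"grip":1,"xyz":[70,135,-20],"angular":[-0.17,-0.29,-0.54]},
  {"grip":1,"xyz":[85,165,-20],"angular":[-0.205,-0.35,-0.65]},
  {"grip":1,"xyz":[97,190,-15],"angular":[-0.24,-0.41,-0.76]},
  {"grip":1,"xyz":[105,210,0],"angular":[-0.275,-0.465,-0.87]},
  {"grip":1,"xyz":[110,225,10],"angular":[-0.305,-0.51,-0.96]},
  {"grip":1,"xyz":[113,239,25],"angular":[-0.325,-0.546,-1.028]},
])

```text
time_s: 14.95
tcp_pos: [0.4804, 0.2695, 0.1785]
ee_rot: [[-0.454, -0.835, 0.31], [-0.685, 0.55, 0.478], [-0.57, 0.004, -0.822]]
wrist_force: [0.2, -0.8, 0.4]
gripper_width: 1.004
gripper_force: 0.0
```

```bash
python3 - <<'E'
from h import *
go(ce+nn*.094,Rc)
E
```

```text
t 14.95 p [0.4804 0.2695 0.1785] -> xyz [ 6.3 -2.6 32.2] ang [ 0.0048 -0.0048 -0.0001] F [ 0.2 -0.8  0.4] w 1.004 0.0
```

>>> move_arm([
  {"grip":1,"xyz":[6,-2.5,15],"angular":[0.005,-0.005,0]},
  {"grip":1,"xyz":[6,-2.5,32],"angular":[0.005,-0.005,0]},
  {"grip":1,"xyz":[6,-2.5,32],"angular":[0.005,-0.005,0]},
])

```text
time_s: 15.25
tcp_pos: [0.4901, 0.2784, 0.1468]
ee_rot: [[-0.459, -0.831, 0.314], [-0.683, 0.556, 0.474], [-0.569, 0.003, -0.822]]
wrist_force: [-0.4, 0.1, 0.0]
gripper_width: 0.996
gripper_force: 0.0
```

```bash
python3 - <<'E'
from h import *
go(ce+nn*.014,Rc)
A=[]
for n,sl in (('top',np.s_[155:245,105:205]),('scene',np.s_[110:200,290:390])):
    c=cap(n); A.append(cv2.resize(c['img'][:,:,::-1][sl],(400,360),interpolation=cv2.INTER_CUBIC))
B=cv2.resize(cap('top')['img'][135:225,205:295,::-1],(360,240),interpolation=cv2.INTER_CUBIC)
C=cv2.resize(cap('scene')['img'][150:250,220:320,::-1],(440,240),interpolation=cv2.INTER_CUBIC)
cv2.imwrite('pics/t5.png',np.vstack([np.hstack(A),np.hstack([B,C])]))
E
```

```text
t 15.25 p [0.4901 0.2784 0.1468] -> xyz [-1.7  0.7 78.9] ang [ 0.0001 -0.0057 -0.0055] F [-0.4  0.1  0. ] w 0.996 0.0
```

View pics/t5.png

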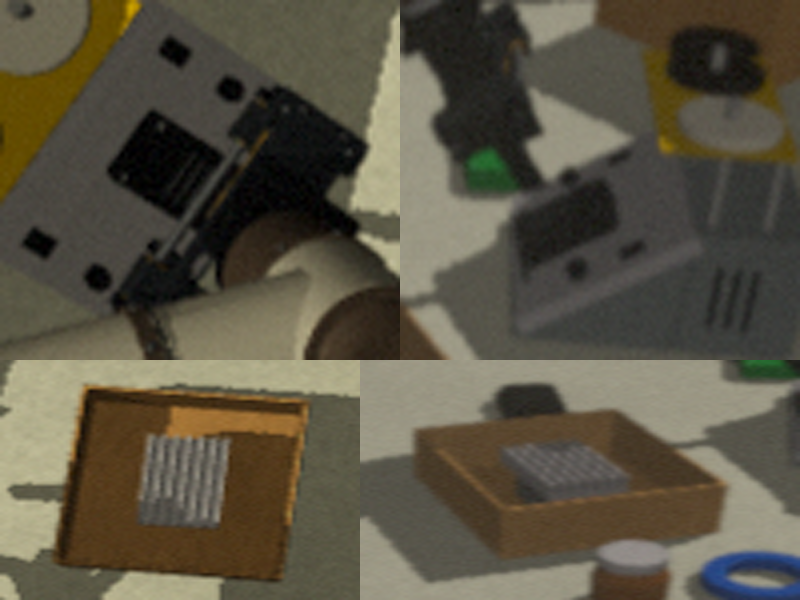

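Heat sink sits flat and centred on the transformer (top view (185,480)); the case (165,165) lies on the gripper's axis. Descending square to the slope.

>>> move_arm([
  {"grip":1,"xyz":[-1.5,0.5,10],"angular":[0,-0.005,-0.005]},
  {"grip":1,"xyz":[-1.5,0.5,30],"angular":[0,-0.005,-0.005]},
  {"grip":1,"xyz":[-1.5,0.5,50],"angular":[0,-0.005,-0.005]},
  {"grip":1,"xyz":[-1.5,0.5,62],"angular":[0,-0.005,-0.005]},
  {"grip":1,"xyz":[-1.5,0.5,70],"angular":[0,-0.005,-0.005]},
  {"grip":1,"xyz":[-1.5,0.5,73],"angular":[0,-0.005,-0.005]},
  {"grip":1,"xyz":[-1.5,0.5,75],"angular":[0,-0.005,-0.005]},
  {"grip":1,"xyz":[-1.5,0.5,75],"angular":[0,-0.005,-0.005]},
])

```text
time_s: 16.25
tcp_pos: [0.5152, 0.316, 0.0898]
ee_rot: [[-0.449, -0.834, 0.321], [-0.681, 0.552, 0.481], [-0.578, -0.002, -0.816]]
wrist_force: [0.7, -0.2, -1.1]
gripper_width: 0.998
gripper_force: 0.0
```

```bash
python3 - <<'E'
from h import *
go(ce+nn*.014,Rc)
E
```

```text
t 16.25 p [0.5152 0.316  0.0898] -> xyz [3.1 0.9 6.3] ang [-0.0017  0.0053  0.0016] F [ 0.7 -0.2 -1.1] w 0.998 0.0
```

>>> move_arm([
  {"grip":1,"xyz":[2,1,2],"angular":[-0.001,0.004,0.001]},
  {"grip":1,"xyz":[2,1,4],"angular":[-0.001,0.004,0.001]},
  {"grip":1,"xyz":[2,1,5],"angular":[-0.001,0.004,0.001]},
  {"grip":0.5,"xyz":[2,1,5],"angular":[-0.001,0.004,0.001]},
  {"grip":0.5,"xyz":[2,1,5],"angular":[-0.001,0.004,0.001]},
  {"grip":0.5,"xyz":[2,1,5],"angular":[-0.001,0.004,0.001]},
  {"grip":0.5,"xyz":[2,1,5],"angular":[-0.001,0.004,0.001]},
  {"grip":0.5,"xyz":[2,1,5],"angular":[-0.001,0.004,0.001]},
  {"grip":0.5,"xyz":[2,1,5],"angular":[-0.001,0.004,0.001]},
  {"grip":0.5,"xyz":[2,1,5],"angular":[-0.001,0.004,0.001]},
])

```text
time_s: 17.25
tcp_pos: [0.515, 0.3176, 0.0842]
ee_rot: [[-0.452, -0.834, 0.318], [-0.683, 0.552, 0.478], [-0.574, -0.001, -0.819]]
wrist_force: [0.2, 0.4, 1.5]
gripper_width: 0.664
gripper_force: 30.0
```

```bash
python3 - <<'E'
from h import *
go(ce+nn*.014,Rc)
s=r.sense(); q=s['ee_rot'].T@(ce-s['tcp_pos']); print('case ctr in tool',q)
E
```

```text
t 17.25 p [0.515  0.3176 0.0842] -> xyz [ 0.9 -0.2  1. ] ang [-0.0005  0.0008  0.0004] F [0.2 0.4 1.5] w 0.664 30.0
case ctr in tool [ 0.00093716 -0.00015266  0.01502676]
```

>>> move_arm([
  {"grip":0.5,"xyz":[0,0,-5],"angular":[0,0,0]},
  {"grip":0.5,"xyz":[0,0,-15],"angular":[0,0,0]},
  {"grip":0.5,"xyz":[0,0,-40],"angular":[0,0,0]},
  {"grip":0.5,"xyz":[0,0,-70],"angular":[0,0,0]},
  {"grip":0.5,"xyz":[0,0,-100],"angular":[0,0,0]},
  {"grip":0.5,"xyz":[0,0,-110],"angular":[0,0,0]},
  {"grip":0.5,"xyz":[0,0,-110],"angular":[0,0,0]},
])

```text
time_s: 17.95
tcp_pos: [0.4799, 0.2647, 0.176]
ee_rot: [[-0.45, -0.834, 0.32], [-0.682, 0.552, 0.48], [-0.577, -0.002, -0.817]]
wrist_force: [0.1, -0.1, -0.4]
gripper_width: 0.664
gripper_force: 30.0
```

```bash
python3 - <<'E'
from h import *
go([.5705,.0228,.20],down(85.5))
# where is the heat sink now: fin-top outline seen from top
c=cap('top')
ps=[(150,436),(230,440),(219,527),(139,525)]
P=np.array([onz(c,(p[0]*.25+204.6,(p[1]-360)*.375+134.6),.072) for p in ps]);print(P.mean(0).round(4),P.round(4))
for i in range(1,5): print(i,[np.round(x*i/5,3) for x in Ro.from_matrix(r.sense()['ee_rot'].T@down(85.5)).as_rotvec()])
E
```

```text
t 17.95 p [0.4799 0.2647 0.176 ] -> xyz [ 110.2 -209.2 -106.8] ang [0.3251 0.5557 1.0298] F [ 0.1 -0.1 -0.4] w 0.664 30.0
[0.5707 0.0228 0.072 ] [[ 0.622   0.0491  0.072 ]
 [ 0.618  -0.0104  0.072 ]
 [ 0.5206 -0.0032  0.072 ]
 [ 0.5222  0.0558  0.072 ]]
1 [np.float64(0.065), np.float64(0.111), np.float64(0.206)]
2 [np.float64(0.13), np.float64(0.221), np.float64(0.412)]
3 [np.float64(0.195), np.float64(0.332), np.float64(0.618)]
4 [np.float64(0.26), np.float64(0.443), np.float64(0.824)]
```

>>> move_arm([
  {"grip":0.5,"xyz":[5,-10,-15],"angular":[0.02,0.033,0.062]},
  {"grip":0.5,"xyz":[15,-29,-30],"angular":[0.05,0.085,0.16]},
  {"grip":0.5,"xyz":[27,-52,-42],"angular":[0.085,0.145,0.268]},
  {"grip":0.5,"xyz":[40,-75,-52],"angular":[0.12,0.205,0.38]},
  {"grip":0.5,"xyz":[52,-100,-62],"angular":[0.155,0.265,0.49]},
  {"grip":0.5,"xyz":[65,-125,-72],"angular":[0.19,0.325,0.6]},
  {"grip":0.5,"xyz":[78,-148,-82],"angular":[0.225,0.385,0.713]},
  {"grip":0.5,"xyz":[90,-170,-90],"angular":[0.26,0.445,0.824]},
  {"grip":0.5,"xyz":[102,-192,-98],"angular":[0.295,0.505,0.935]},
  {"grip":0.5,"xyz":[110,-209,-107],"angular":[0.325,0.556,1.03]},
])

```text
time_s: 19.0
tcp_pos: [0.5712, 0.0226, 0.1964]
ee_rot: [[-0.997, 0.083, -0.009], [0.083, 0.997, -0.003], [0.009, -0.004, -1.0]]
wrist_force: [0.1, 0.6, -0.6]
gripper_width: 0.663
gripper_force: 30.0
```

```bash
python3 - <<'E'
from h import *
go([.5705,.0228,.16],down(85.5))
E
```

```text
t 19.0 p [0.5712 0.0226 0.1964] -> xyz [ 0.4  0.3 36.4] ang [-0.004  -0.0087 -0.0046] F [ 0.1  0.6 -0.6] w 0.663 30.0
```

>>> move_arm([
  {"grip":0.5,"xyz":[0,0,15],"angular":[-0.004,-0.008,-0.004]},
  {"grip":0.5,"xyz":[0,0,36],"angular":[-0.004,-0.008,-0.004]},
  {"grip":0.5,"xyz":[0,0,36],"angular":[-0.004,-0.008,-0.004]},
  {"grip":0.5,"xyz":[0,0,36],"angular":[-0.004,-0.008,-0.004]},
])

```text
time_s: 19.4
tcp_pos: [0.5707, 0.0234, 0.1616]
ee_rot: [[-0.997, 0.074, 0.003], [0.074, 0.997, 0.001], [-0.003, 0.001, -1.0]]
wrist_force: [0.4, -0.4, -0.6]
gripper_width: 0.666
gripper_force: 30.0
```

```bash
python3 - <<'E'
from h import *
go([.5705,.0228,.102],down(85.5))
A=[]
for n,sl in (('top',np.s_[135:225,205:295]),('scene',np.s_[150:250,220:320])):
    c=cap(n); A.append(cv2.resize(cv2.convertScaleAbs(c['img'][:,:,::-1][sl],alpha=2),(400,400),interpolation=cv2.INTER_CUBIC))
cv2.imwrite('pics/t6.png',np.hstack(A))
E
```

```text
t 19.4 p [0.5707 0.0234 0.1616] -> xyz [ 0.3 -0.7 59.6] ang [0.0009 0.0029 0.0044] F [ 0.4 -0.4 -0.6] w 0.666 30.0
```

View pics/t6.png

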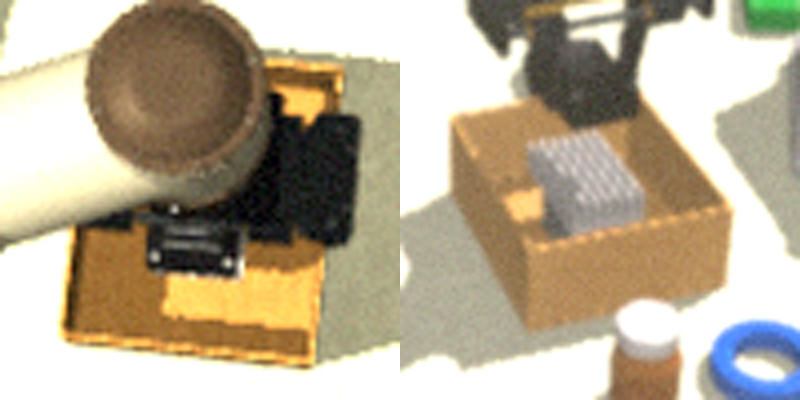

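Case is held level above the box: near end at (195,275) in the top view, far lower edge from (568,126) to (638,113) in the scene half.

```bash
python3 - <<'E'
from h import *
T=np.array(r.sense()['tcp_pos']);print(T)
c=cap('top'); print(onz(c,(194*.225+204.6,276*.225+134.6),.1606)-T)
c=cap('scene')
for p in [(168,126),(238,113)]: print(onz(c,(p[0]*.25+219.6,p[1]*.25+149.6),.1326)-T)
E
```

```text
[0.57133549 0.02363606 0.1632797 ]
[-0.0580908   0.00279799 -0.0026797 ]
[ 0.02571852 -0.0310913  -0.0306797 ]
[ 0.03178831  0.02687626 -0.0306797 ]
```

```bash
python3 - <<'E'
from h import *
np.set_printoptions(precision=4,suppress=True)
T=np.array(r.sense()['tcp_pos']);print(T)
c=cap('top')
q0=ce+nn*.014
for p in [(180,95),(137,150),(272,157)]:
    o,d=ray(c,(p[0]/4.4444+104.6,p[1]/4.4444+164.6)); P=o+d*((q0-o)@nn)/(d@nn); print('screw rel ctr',(P-ce)@sx,(P-ce)@sy)
X=down(85.5)
for p in [(153,257),(233,265)]:
    P=onz(c,(p[0]*.225+204.6,p[1]*.225+134.6),.1606); print('now rel tcp, case axes',(P-T)@(-X[:,0]),(P-T)@X[:,1])
# column profiles
g=c['img'].astype(int).sum(2)
for u in (245,248,251): print(u,g[184:204,u])
s=cap('scene'); g=s['img'].astype(int).sum(2)
for u in (265,270,275): print(u,g[168:190,u])
for dx in (0,-.013):
    pts=[T-X[:,0]*(a+dx)+X[:,1]*b+[0,0,-.029] for a,b in ((.045,.029),(.045,-.029))]
    print(dx,proj(s,pts))
E
```

```text
[0.5712 0.0236 0.1637]
screw rel ctr 0.03293180318345318 -0.020941908413501492
screw rel ctr 0.03516579398420243 0.02395725529988612
screw rel ctr -0.0443183640087029 -0.019484741925168688
now rel tcp, case axes -0.04846116028322455 0.024647526067526373
now rel tcp, case axes -0.04908064426000195 -0.025141846624803742
245 [ 57 120 150 105  63 128 132  56  38  35  29  76 211 323 327 332 324 319
 316 300]
248 [ 62  89 121 134  63 142 172  44  47  61  51  48 224 341 329 322 307 320
 323 315]
251 [ 62  89  98 104  32  97 141  67  58  35  36  34 162 291 308 303 308 311
 311 313]
265 [100  95  98  94  98 121 119 109 100 103  97  96  97 154 223 270 271 286
 295 290 272 276]
270 [ 92  98 100  86  87 102  90 105  99 107 105 101 133 175 215 240 282 289
 275 271 282 293]
275 [100  94  96 104  92  90  76  94  96  98 106 129 180 208 214 214 201 213
 221 218 232 251]
0 [[281.1128 179.7832]
 [263.7138 183.3371]]
-0.013 [[279.3482 177.6606]
 [262.0732 181.1506]]
```

Case centre lies about 9 mm toward the robot from the TCP (screw dots and both ends agree within 3 mm); compensate.

>>> move_arm([
  {"grip":0.5,"xyz":[-8.5,-1,10],"angular":[0.001,0.002,0.004]},
  {"grip":0.5,"xyz":[-8.5,-1,25],"angular":[0.001,0.002,0.004]},
  {"grip":0.5,"xyz":[-8.5,-1,40],"angular":[0.001,0.002,0.004]},
  {"grip":0.5,"xyz":[-8.5,-1,50],"angular":[0.001,0.002,0.004]},
  {"grip":0.5,"xyz":[-8.5,-1,55],"angular":[0.001,0.002,0.004]},
  {"grip":0.5,"xyz":[-8.5,-1,55],"angular":[0.001,0.002,0.004]},
  {"grip":0.5,"xyz":[-8.5,-1,55],"angular":[0.001,0.002,0.004]},
])

```text
time_s: 20.4
tcp_pos: [0.5798, 0.0218, 0.1083]
ee_rot: [[-0.997, 0.078, 0.004], [0.078, 0.997, 0.001], [-0.004, 0.001, -1.0]]
wrist_force: [-1.0, -0.1, -0.4]
gripper_width: 0.667
gripper_force: 30.0
```

```bash
python3 - <<'E'
from h import *
go([.5796,.0221,.101],down(85.5))
E
```

```text
t 20.4 p [0.5798 0.0218 0.1083] -> xyz [0.2 0.3 7.3] ang [0.001  0.0042 0.0002] F [-1.  -0.1 -0.4] w 0.667 30.0
```

>>> move_arm([
  {"grip":0.5,"xyz":[0,0,1],"angular":[0.001,0.003,0]},
  {"grip":0.5,"xyz":[0,0,2],"angular":[0.001,0.003,0]},
  {"grip":0.5,"xyz":[0,0,3],"angular":[0.001,0.003,0]},
  {"grip":0.5,"xyz":[0,0,4],"angular":[0.001,0.003,0]},
  {"grip":0.5,"xyz":[0,0,4],"angular":[0.001,0.003,0]},
])

```text
time_s: 20.9
tcp_pos: [0.5792, 0.0217, 0.1038]
ee_rot: [[-0.997, 0.079, 0.0], [0.079, 0.997, -0.0], [-0.0, -0.0, -1.0]]
wrist_force: [-0.3, -0.1, -0.7]
gripper_width: 0.668
gripper_force: 30.0
```

>>> move_arm([
  {"grip":0.5,"xyz":[0,0,1],"angular":[0,0,0]},
  {"grip":0.5,"xyz":[0,0,1.5],"angular":[0,0,0]},
  {"grip":0.5,"xyz":[0,0,1.5],"angular":[0,0,0]},
])

```text
time_s: 21.2
tcp_pos: [0.5792, 0.0217, 0.1023]
ee_rot: [[-0.997, 0.078, 0.0], [0.078, 0.997, -0.0], [-0.0, -0.0, -1.0]]
wrist_force: [0.5, -0.2, -0.6]
gripper_width: 0.665
gripper_force: 30.0
```

>>> move_arm([
  {"grip":0.5,"xyz":[0,0,0.5],"angular":[0,0,0]},
  {"grip":0.5,"xyz":[0,0,1],"angular":[0,0,0]},
  {"grip":0.5,"xyz":[0,0,1],"angular":[0,0,0]},
])

```text
time_s: 21.5
tcp_pos: [0.5794, 0.0217, 0.1021]
ee_rot: [[-0.997, 0.078, 0.001], [0.078, 0.997, -0.0], [-0.001, -0.0, -1.0]]
wrist_force: [-2.7, -0.9, 4.7]
gripper_width: 0.662
gripper_force: 30.0
```

>>> move_arm([
  {"grip":0.5,"xyz":[0,0,0.5],"angular":[0,0,0]},
  {"grip":0.5,"xyz":[0,0,1],"angular":[0,0,0]},
  {"grip":0.5,"xyz":[0,0,1],"angular":[0,0,0]},
])

```text
time_s: 21.8
tcp_pos: [0.5795, 0.0217, 0.1021]
ee_rot: [[-0.997, 0.078, 0.001], [0.078, 0.997, -0.0], [-0.001, -0.0, -1.0]]
wrist_force: [-3.8, 0.4, 9.7]
gripper_width: 0.663
gripper_force: 30.0
```

Resting. Release, rise and step back to clear the view.

>>> move_arm([
  {"grip":0.7,"xyz":[0,0,-0.8],"angular":[0,0,0]},
  {"grip":0.8,"xyz":[0,0,-0.8],"angular":[0,0,0]},
  {"grip":0.95,"xyz":[0,0,-0.8],"angular":[0,0,0]},
  {"grip":0.95,"xyz":[0,0,-0.8],"angular":[0,0,0]},
  {"grip":0.95,"xyz":[0,0,-10],"angular":[0,0,0]},
  {"grip":1,"xyz":[0,0,-40],"angular":[0,0,0]},
  {"grip":1,"xyz":[0,0,-80],"angular":[0,0,0]},
  {"grip":1,"xyz":[0,-20,-115],"angular":[0,0,0]},
  {"grip":1,"xyz":[0,-60,-130],"angular":[0,0,0]},
  {"grip":1,"xyz":[0,-105,-130],"angular":[0,0,0]},
])

```text
time_s: 22.8
tcp_pos: [0.5728, -0.0832, 0.2348]
ee_rot: [[-0.997, 0.075, 0.008], [0.075, 0.997, 0.0], [-0.008, 0.001, -1.0]]
wrist_force: [0.8, -0.8, -0.7]
gripper_width: 0.994
gripper_force: 0.0
```

>>> move_arm([
  {"grip":1,"xyz":[20,-40,0],"angular":[0,0,0]},
  {"grip":1,"xyz":[40,-80,0],"angular":[0,0,0]},
  {"grip":1,"xyz":[60,-120,0],"angular":[0,0,0]},
  {"grip":1,"xyz":[80,-160,0],"angular":[0,0,0]},
  {"grip":1,"xyz":[100,-190,0],"angular":[0,0,0]},
  {"grip":1,"xyz":[100,-190,0],"angular":[0,0,0]},
  {"grip":1,"xyz":[100,-190,0],"angular":[0,0,0]},
])

```text
time_s: 23.5
tcp_pos: [0.4561, -0.2652, 0.231]
ee_rot: [[-0.997, 0.08, 0.001], [0.08, 0.997, -0.0], [-0.001, -0.0, -1.0]]
wrist_force: [0.9, -0.1, 0.8]
gripper_width: 0.999
gripper_force: 0.0
```

```bash
python3 - <<'E'
from h import *
print(r.sense()['tcp_pos'],r.sense()['time_s'])
A=[]
for n,sl in (('top',np.s_[135:225,205:295]),('scene',np.s_[150:250,220:320])):
    c=cap(n); A.append(cv2.resize(cv2.convertScaleAbs(c['img'][:,:,::-1][sl],alpha=2),(400,400),interpolation=cv2.INTER_CUBIC))
cv2.imwrite('pics/t7.png',np.hstack(A))
E
```

```text
[ 0.45613491 -0.26519592  0.23102754] 23.5
```

View pics/t7.png

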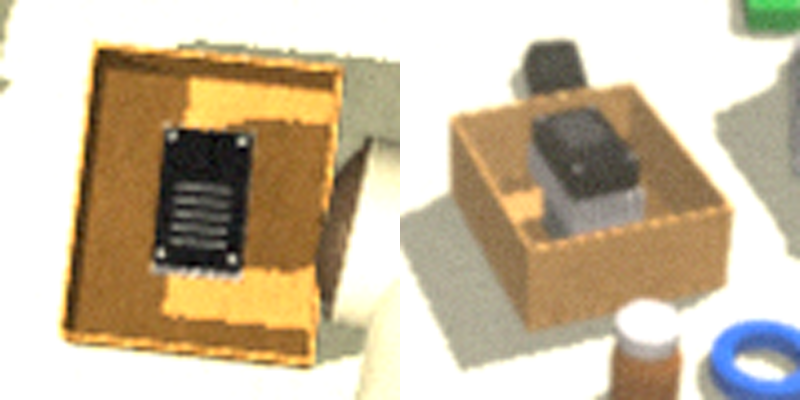

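Case lies flat on top, vents up, screws at (172,136),(243,142),(233,259),(160,253); computing its centring.

```bash
python3 - <<'E'
from h import *
c=cap('top')
P=np.array([onz(c,(p[0]*.225+204.6,p[1]*.225+134.6),.1) for p in [(172,136),(243,142),(233,259),(160,253)]]);print(P.mean(0).round(4),P.round(4).tolist())
P=np.array([onz(c,(p[0]*.225+204.6,p[1]*.225+134.6),.1) for p in [(164,126),(255,128),(241,272),(153,268)]]);print(P.mean(0).round(4))
E
```

```text
[0.5707 0.024  0.1   ] [[0.611, 0.0441, 0.1], [0.6074, -0.0024, 0.1], [0.5304, 0.0033, 0.1], [0.5339, 0.0508, 0.1]]
[0.5701 0.0231 0.1   ]
```

Centre (0.5705, 0.0235) against the heat sink's (0.5707, 0.0228): centred within 1 mm. Handing in.

```bash
python3 -c "
from station import r
print(r.finish_job())"
```

```text
the job is handed in; nothing more can be done
None
```

I packed the transformer, heat sink and case in the box as one upright stack, with the case about 1 mm off the heat sink's centre by camera, and handed the job in at about 24 s on the robot's clock; no verdict was returned.

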